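# Padlock the sample box

## Task

Shut the lid of the grey steel sample box and padlock it: stand the brass padlock on the mat under the two overlapping holed tabs at the front of the box's rim, with the toe of its open shackle above the holes, and press the shackle down through both tabs into its body until the hidden pawl clicks and it stays down by itself. Feel for the click rather than force it: a push of about 1.5 kg is plenty, more than about 2.5 kg would spoil the lock, and if the toe lands on a tab do not drive it on with more than 2 kg. Leave the padlock standing there locked and let go, and the other things on the mat where they were.

Things in the scene. Friction and masses are not known exactly. Their poses are not given: they have to be found in the camera images.
- padlock_centre (a point): Centre of the brass padlock's body, a block 50 mm wide (x), 22 mm thick (y), 46 mm high; it starts upright on the mat, shackle up. The point is 23 mm above its underside. x points from the shackle's heel leg to its toe leg, z up. The padlock weighs about 0.3 kg and hangs straight when lifted by its shackle.
- bow (a point): Top of the steel shackle's bow, midway between its legs: a U of 8 mm round bar in the body's x-z plane, legs 30 mm apart between centres, bow of 15 mm centre-line radius. Open, it is 108 mm above the padlock's underside; locked, 78 to 88 mm. It can be pinched across its 8 mm thickness from above (along the padlock's y) or pushed from above.
- toe (a point): Tip of the shackle's free leg (toe), 8 mm thick, its end tapered to 5.6 mm, 15 mm from the body's centre towards +x. Open, it hangs 12 mm above the body's top (58 mm above the underside), over its own hole in the body, so the tabs slip sideways into this gap; locked, it is 8 to 18 mm inside the body.
- padlock: Padlock, loose; origin: centre of its underside. The shackle slides straight down (no swivel) against a spring, 4 N open to 9 N. For 5 mm before the click a hidden pawl drags too (9 to 14 N in all); at the click the push drops to 7 to 9 N, a hard stop follows 0.6 mm lower. The click's depth differs from lock to lock, 20 to 29.5 mm down. Let go sooner, the shackle springs fully up.
- lockbox: Grey painted steel sample box, heavy and fixed to the mat, 160 mm deep (x), 220 mm wide (y), 64 mm high with its lid shut; origin at the centre of its underside; its front faces its own -x, roughly towards the robot. Inside are amber vials.
- tab_hole (a point): Centre of the padlock hole, at the seam of the two tabs, 52 mm above the mat; axes as the box. Box and lid each have a steel tab 2.5 mm thick, 30 mm wide (y), standing out 26 mm from the front wall's middle; lid shut, they lie on each other (49.5 to 54.5 mm above the mat), their 10.5 mm round holes in line, 14 mm in front of the wall. The point stays with the box.
- lid_hinge (a point): Middle of the lid's hinge line, along the box's top rear edge (along the box's y), 52 mm above the mat.
- lid_front (a point): Middle of the lid's top front edge; with the lid shut it is 160 mm in front of the hinge line and 64 mm above the mat (lid 12 mm high).
- lid (a joint): Lid angle in rad: 0 shut, up to 1.2 open (front edge up). The hinge is stiff, so the lid stays where it is left; pushing it down takes 3 to 7 N, more near the hinge.
- mat: Grey rubber bench mat, fixed, 460 by 840 mm, its top 5 to 8 mm above the bench top (it varies). Origin 8 mm below the centre of its top.
- tube: Capped plastic sample tube on a round foot, loose, 120 mm high, 44 mm wide: leave it.
- beaker: Glass beaker, loose, 75 mm high: leave it.
- bottle: Amber glass jar, loose, 110 mm high: leave it.
- tape: Roll of tape lying flat, loose, 76 mm wide, 18 mm high: leave it.
- marker: Marker pen lying, loose, 128 mm long, 14 mm high: leave it.
- dish: Two stacked culture dishes, loose, 92 mm wide, 36 mm high: leave them.
- tipbox: Box of pipette tips, loose, 85 by 120 mm, 63 mm high: leave it.
Things that resemble listed ones, but are neither listed nor needed, are in the scene too. Of the things like the padlock, leave any that is green, orange or turquoise; of the rest the smaller one is meant.

How it is judged:
By the outcome, as a careful person would: the job done as asked, in the order asked, and still so for the second after the job is handed in, with the robot touching nothing.
It also fails if it takes over 54 s, if anything falls off the work surface, if the arm or the gripper's body presses on something with over 40 N, if the wrist force passes 120 N, or if a joint passes its speed limit or range.

## Robot

A 6-joint arm with a two-finger parallel gripper is mounted at the origin on the work surface. World frame = base frame: x ahead of the robot, y to its left, z up, the work surface at z = 0. Lengths are in m, angles in degrees, forces in N, time in s.
With the tool pointing down it reaches from about 0.35 to 0.875 m from the base axis. Payload 4.2 kg.
Tool frame: the origin (TCP) lies midway between the tips of the shut fingers; the grasp point (between the pads) lies 19 mm behind it; z points along the fingers, y is the line along which they close (so a half turn about z gives the same grasp; the last joint's range is limited). The gripper opens to 87 mm and grips with 3 to 60 N. Pads are 19 mm wide; open, the fingers measure 117 mm over their backs; the gripper's body (75 mm by 190 mm) begins 51 mm behind the grasp point.
Start: joints at [-53.365, 22.042, 0.453, 0, -68.411, -14.817], TCP at [0.232, -0.58, 0.223] pointing down, gripper open.
Joint ranges: [-179.83, 179.83], [-69.29, 118.12], [-61.27, 80.66], [-181.25, 117.63], [-171.15, -9.14], [-177.46, 177.46]. Speed limits (degrees/s): [159.86, 159.86, 180, 180, 180, 180].

## Interface

Orientations are given as a 3x3 rotation matrix whose columns are the frame's x, y, z axes.
In Python, from station import r, cams gives the robot as it stands.
- The arm moves only by the tool play_rows, never from a script. Its argument "commands" is text: rows parted by semicolons, each of 6 numbers parted by spaces: the shift along the world's x, y, z normalised to -1 to 1, where 1 is 30 mm, then the turn, a rotation vector about the world's x, y, z normalised to -1 to 1, where 1 is 0.15 rad. A call has 1 to 20 rows; each row shifts and turns the commanded pose from where the row before left it; what a row does not reach is not made up. A row lasts 1/10 s, in which the tool goes at most 50 mm and 8.59 degrees, less where a joint would pass 70% of its speed; a pose out of reach is approached as far as the arm can. A call with a number of a shift or a turn outside -1 to 1 is refused whole. A call with a gripper value outside its range is refused whole. "grip" is the finger opening in mm, from 0 to 87, set as the call begins (left out, the last holds). The fingers move at their own pace and stop on an object; the grip force is fixed at half the most. Time passes only in rows, so rows that do not move let the fingers close. It gives the time, the measured TCP pose, the force, the opening and the grip force at its end, in the units of the state.
- r.sense(): the state, without advancing time (a new reading comes with each control period).
- cams.capture(name): name is "scene" or "top"; returns (picture, depth): 400x640x3 uint8, blue, green, red; 400x640 float32, m along the optical axis (not along the pixel's ray), 0 where there is no reading.
- cams.camera_info(name): a dict with "mtx" (3x3 intrinsics, pixels), "R" (3x3) and "t" (3): a world point X has camera coordinates R X + t. Camera axes: x right, y down, z forward; pixel columns grow to the right and rows downward; lengths in m; the calibration is good to about 2 mm. A picture is of the moment at which its call begins. camera_info takes no time and is no camera call.
- r.finish_job(): hands the job in; it is judged then, once.
The state is a dict: "time_s": time; "joints": joint angles; "joint_velocities": joint speeds; "effort": joint torques, N m; "tcp_pos": TCP position; "ee_rot": TCP orientation; "wrist_force": force on the tool from outside, world axes, zero at the start; "moment": the same for the moment, N m; "gripper_width": opening from 0.0 (shut) to 1.0 (fully open); "gripper_force": force on a finger pad.
Only numpy, scipy, OpenCV 4.12 (cv2) and the standard library are available. Lean on these libraries where they do the work, as an engineer would, in place of code of your own. Each camera call takes 0.05 s, during which the arm holds its last target. There are 200 camera calls.

## Working session

There is one attempt and no reset: what is moved stays moved. The work goes in short steps, Python scripts to look and compute and a tool call to move; the robot and the scene stay as the last step left them, time stands still between calls to the robot, and variables do not carry over. Pictures are saved under pics/ and viewed, at most 10 in all, crops included, and the job is handed in when it is done.

Besides the shell and the picture viewer there is one more tool, called after "Emit:" as name(argument=value, ...), one argument or row to a line, values as JSON. play_rows: Moves the arm, as the interface text tells. Scaled input: -1 to 1 covers 30 mm each way for a shift and 0.15 rad each way for a turn. Its arguments: {"type":"object","properties":{"commands":{"type":"string"},"grip":{"type":"number"}},"required":["commands"]}

```bash
mkdir -p pics; cat > h.py <<'E'
import numpy as np, cv2
from station import r, cams
def cap(n):
    im,d=cams.capture(n); i=cams.camera_info(n); K,R,t=[np.array(i[k]) for k in('mtx','R','t')]
    v,u=np.mgrid[:400,:640]
    P=np.stack([(u-K[0,2])/K[0,0]*d,(v-K[1,2])/K[1,1]*d,d],-1)
    W=(P-t.ravel())@R
    W[d==0]=np.nan
    return im,W,(K,R,t.ravel())
E
python3 - <<'E'
from h import *
for n in('scene','top'):
    im,W,c=cap(n); np.savez(n,im=im,W=W); cv2.imwrite(f'pics/{n}.png',im)
    print(n,-c[1].T@c[2],c[0][0,0],c[1][2])
E
```

```text
scene [ 1.05409201 -0.56548433  0.98879998] 379.2993953149177 [-0.47622952  0.4373237  -0.76285872]
top [ 0.39571417 -0.05530883  1.42377819] 490.1878589168964 [ 0.06720285 -0.02307158 -0.99747255]
```

View pics/scene.png

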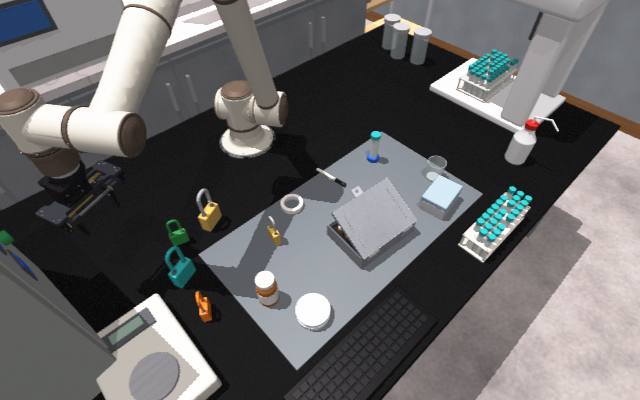

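View pics/top.png

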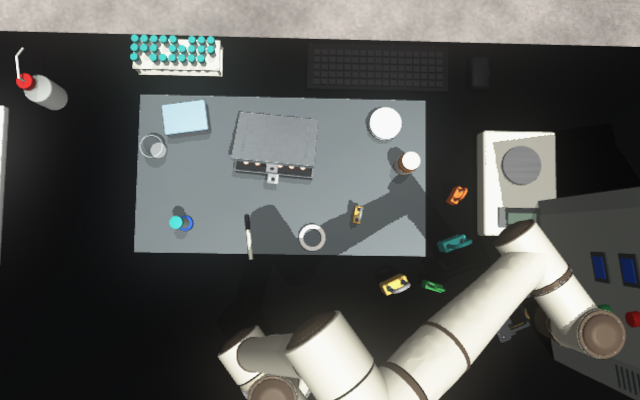

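The top view shows the box at about (275,145), with its lid open and a tab at (272,175). The small brass padlock is on the mat at (357,214), and the larger one is off the mat at (395,285). I'll zoom in and measure.

```bash
python3 - <<'E'
from h import *
t=np.load('top.npz');s=np.load('scene.npz')
a=cv2.resize(t['im'][100:240,225:385],None,fx=4,fy=4,interpolation=cv2.INTER_CUBIC)
cv2.imwrite('pics/topc.png',a)
b=cv2.resize(s['im'][175:275,255:425],None,fx=4.6,fy=4.6,interpolation=cv2.INTER_CUBIC)
cv2.imwrite('pics/scec.png',b)
W=t['W']
np.set_printoptions(precision=4,suppress=True)
print('mat z',np.nanmedian(W[190:205,160:230,2]))
# lid plane
L=W[120:155,245:310].reshape(-1,3); L=L[~np.isnan(L[:,0])]
for _ in range(5):
    c=L.mean(0);n=np.linalg.svd(L-c,full_matrices=False)[2][2];d=(L-c)@n;L=L[abs(d)<max(.003,2*d.std())]
print('lid',c,n*np.sign(n[2]))
for nm,X,im in(('top',t['W'],t['im']),('scene',s['W'],s['im'])):
    hsv=cv2.cvtColor(im,cv2.COLOR_BGR2HSV)
    m=(hsv[...,0]>14)&(hsv[...,0]<32)&(hsv[...,1]>90)&(X[...,0]>.3)&(X[...,2]>.0)
    n,l,st,_=cv2.connectedComponentsWithStats(m.astype(np.uint8))
    for i in range(1,n):
        if st[i,4]>20:
            p=X[l==i];print(nm,st[i],np.nanmedian(p,0),np.nanmin(p,0),np.nanmax(p,0))
for p in [(268,167),(272,167),(276,167),(272,173),(268,180),(272,180),(276,180),(234,175),(312,179),(240,178),(238,113),(318,117)]: print(p,W[p[1],p[0]])
E
```

```text
mat z 0.005946140621996978
lid [0.6559 0.0064 0.1032] [ 0.4523 -0.0356  0.8911]
top [352 206  11  18  89] [ 0.4514 -0.2166  0.0518] [ 0.4263 -0.2343  0.0065] [ 0.4766 -0.2064  0.11  ]
scene [267 226  14  19 144] [ 0.4708 -0.2267  0.0444] [ 0.4086 -0.2339  0.0048] [ 0.4827 -0.2115  0.0735]
scene [201 302   6   8  27] [ 0.5188 -0.5017  0.047 ] [ 0.5043 -0.5057  0.044 ] [ 0.5325 -0.4944  0.0503]
(268, 167) [0.5689 0.0269 0.1336]
(272, 167) [0.5689 0.0163 0.1345]
(276, 167) [0.5691 0.0057 0.1346]
(272, 173) [0.5625 0.0203 0.0567]
(268, 180) [0.5429 0.0312 0.0539]
(272, 180) [0.5482 0.0227 0.0059]
(276, 180) [0.5431 0.0088 0.0554]
(234, 175) [0.5604 0.1324 0.01  ]
(312, 179) [ 0.554  -0.0936 -0.0011]
(240, 178) [0.5522 0.1151 0.008 ]
(238, 113) [0.7443 0.1264 0.0021]
(318, 117) [ 0.7362 -0.1083  0.0066]
```

View pics/topc.png

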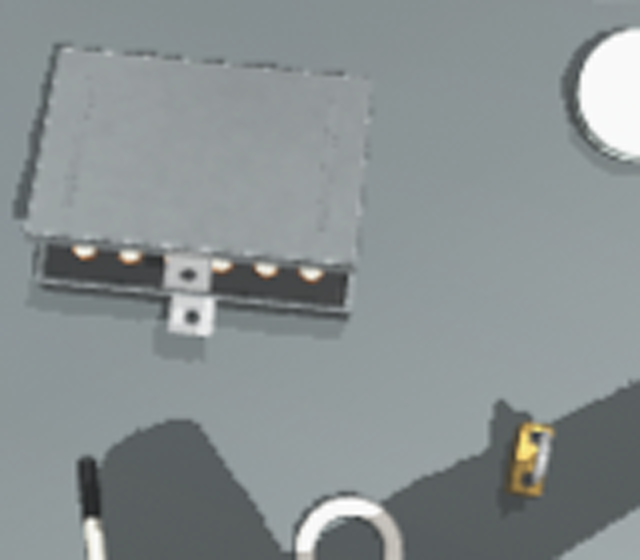

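View pics/scec.png

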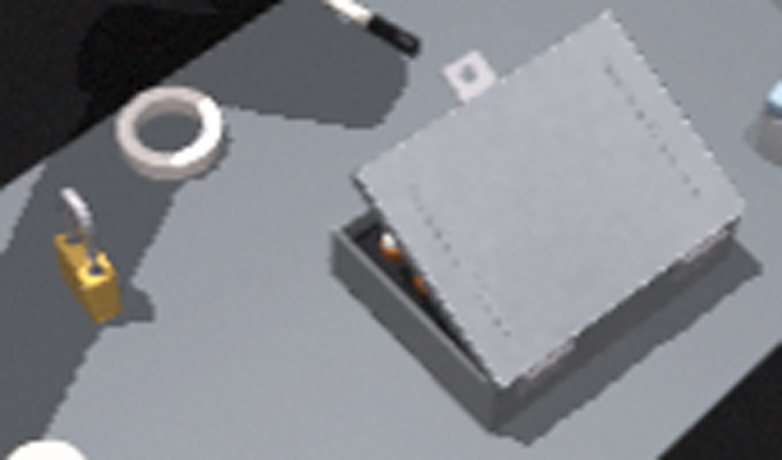

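The scene crop shows the padlock with its bow leaning up-left and one leg running into a hole at about (95,268). I'll use a model overlay to settle which leg is the toe, and refine the hole position.

```bash
cat >> h.py <<'E'
def ray(c,uv,z):
    K,R,t=c; C=-R.T@t; d=R.T@np.linalg.solve(K,np.array([uv[0],uv[1],1.])); return C+d*(z-C[2])/d[2]
def proj(c,X):
    K,R,t=c; p=(np.atleast_2d(X)@R.T+t)@K.T; return p[:,:2]/p[:,2:]
def ci(n):
    i=cams.camera_info(n); return np.array(i['mtx']),np.array(i['R']),np.array(i['t']).ravel()
def shackle(p,th,h=.108):
    # 3d polyline heel->toe, p underside centre
    a=np.linspace(np.pi,0,15); xs=np.r_[-.015,.015*np.cos(a),.015]; zs=np.r_[.046,h-.019+.015*np.sin(a),h-.05]
    return np.c_[p[0]+xs*np.cos(th),p[1]+xs*np.sin(th),p[2]+zs]
E
python3 - <<'E'
from h import *
np.set_printoptions(precision=4,suppress=True)
T=np.load('top.npz');S=np.load('scene.npz');ct,cs=ci('top'),ci('scene'); Z=.006
im=T['im'];
# tab: bright pixels, hole: darkness centroid
f=8;x0,y0=262,172
g=cv2.resize(cv2.cvtColor(im,cv2.COLOR_BGR2GRAY)[y0:y0+16,x0:x0+22],None,fx=f,fy=f,interpolation=cv2.INTER_CUBIC)
print(cv2.cvtColor(im,cv2.COLOR_BGR2GRAY)[164:187,264:282])
# padlock top face
hsv=cv2.cvtColor(im,cv2.COLOR_BGR2HSV);u0,v0=345,200
b=cv2.resize(im[v0:v0+30,u0:u0+24],None,fx=f,fy=f,interpolation=cv2.INTER_CUBIC)
h=cv2.cvtColor(b,cv2.COLOR_BGR2HSV);m=((h[...,0]>12)&(h[...,0]<34)&(h[...,1]>90)).astype(np.uint8)
m=cv2.morphologyEx(m,cv2.MORPH_CLOSE,np.ones((25,25)))
n,l,st,_=cv2.connectedComponentsWithStats(m);k=1+st[1:,4].argmax()
box=cv2.boxPoints(cv2.minAreaRect(cv2.findContours((l==k).astype(np.uint8),0,2)[0][0]))
px=(box+.5)/f-.5+[u0,v0]
c3=np.array([ray(ct,p,Z+.046) for p in px]);print('corners',c3,c3.mean(0))
e=[c3[1]-c3[0],c3[2]-c3[1]];print([np.linalg.norm(x) for x in e]);L=max(e,key=np.linalg.norm);th=np.arctan2(L[1],L[0]);th=th if abs(th)<1.57 else th-np.sign(th)*np.pi
p=np.r_[c3.mean(0)[:2],Z];print('yaw',np.degrees(th))
out=[]
for t_ in(th,th+np.pi):
  for nm,A,c,(a0,b0,w,hh) in(('t',T,ct,(343,198,26,30)),('s',S,cs,(258,208,30,44))):
    F=12; I=cv2.resize(A['im'][b0:b0+hh,a0:a0+w],None,fx=F,fy=F,interpolation=cv2.INTER_CUBIC)[:,:]
    q=((proj(c,shackle(p,t_))-[a0,b0]+.5)*F).astype(int)
    J=I.copy();cv2.polylines(J,[q],False,(255,0,255),1)
    o=np.zeros((530,360,3),np.uint8) 
    o[:min(530,J.shape[0]),:J.shape[1]]=J[:530];out.append(o[:, :360])
    if nm=='s' and t_==th: raw=o.copy();raw[:min(530,I.shape[0]),:I.shape[1]]=I[:530]
cv2.imwrite('pics/ov.png',cv2.resize(np.hstack([raw,out[1],out[3],out[0]]),(800,294)))
s=r.sense();print(s['ee_rot'],s['tcp_pos'],s['wrist_force'])
E
```

```text
[[ 53  62 164 188 184 185 180 177 172 168 168 162 159 148 153 149 135 129]
 [ 52  53 144 186 192 193 193 195 196 194 193 193 194 171 210 219 201 193]
 [ 58  58 129 180 192 192 189 186 186 191 194 194 193 174 216 233 235 231]
 [ 69  68 144 185 193 186 165 130 118 158 187 192 192 165 153 164 179 140]
 [ 69  74 163 192 193 170 108  69  70  97 169 193 193 152  89  77  82  74]
 [ 70  87 164 189 190 176 130  96  89 122 174 192 191 139  80  70  70  70]
 [ 70  94 164 189 190 189 178 159 150 177 190 190 190 136  78  70  70  70]
 [ 74 105 153 169 173 176 177 181 186 187 189 189 190 129  70  70  71  71]
 [101 107 124 123 130 140 136 147 160 159 165 166 164 114  67  66  65  66]
 [121 128 126 141 168 176 162 155 151 138 139 131 126 114 100  96  87  82]
 [ 76  74  73  95 182 204 201 201 196 193 188 186 194 194 167 149 132 122]
 [ 93  79  68 115 188 209 210 210 210 210 211 210 228 233 177 100  90  89]
 [127  98  78 130 191 213 211 206 201 201 207 210 228 233 180 101  86  82]
 [127  98  78 149 204 228 222 187 156 153 187 213 229 232 183 122 115 107]
 [120  93  77 150 220 233 224 149  79  78 143 218 
[... 291 characters left out ...]
 224 231 232 219 173 148 148 148]
 [127 127 127 138 139 153 156 169 176 171 201 215 219 192 158 148 148 149]
 [127 127 127 128 128 127 127 128 128 128 128 124 153 155 148 148 149 149]
 [127 127 128 128 128 128 128 128 128 128 128 128 142 148 148 148 149 150]
 [128 128 128 128 128 128 128 128 128 128 128 128 142 149 149 149 149 150]]
corners [[ 0.4275 -0.2039  0.052 ]
 [ 0.4775 -0.2116  0.052 ]
 [ 0.474  -0.2353  0.052 ]
 [ 0.424  -0.2276  0.052 ]] [ 0.4508 -0.2196  0.052 ]
[np.float64(0.05056752744042857), np.float64(0.0239437983072272)]
yaw -8.703280683766184
[[-0.9284 -0.3716 -0.0008]
 [-0.3716  0.9284  0.0018]
 [ 0.0001  0.0019 -1.    ]] [ 0.2322 -0.5797  0.2216] [-0.1576 -0.3854  0.1921]
```

View pics/ov.png

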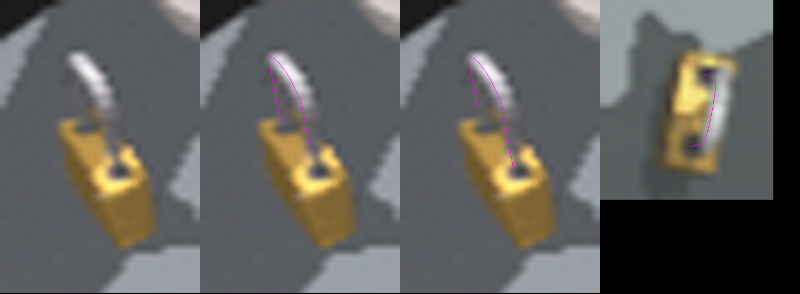

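The picture can't settle the toe side because the padlock is in the arm's shadow. Shutting the lid comes first anyway, and that also moves the arm away.

Emit:
play_rows(
  commands="0.61 1 0 0 0 -0.177;0.61 1 0 0 0 -0.177;0.61 1 0 0 0 -0.177;0.61 1 0 0 0 -0.177;0.61 1 0 0 0 -0.177;0.61 1 0 0 0 -0.177;0.61 1 0 0 0 -0.177;0.61 1 0 0 0 -0.177;0.61 1 0 0 0 -0.177;0.61 1 0 0 0 -0.177;0.61 1 0 0 0 -0.177;0.61 1 0 0 0 -0.177;0.61 1 0 0 0 -0.177;0.61 1 0 0 0 -0.177;0.61 1 0 0 0 -0.177;0.61 1 0 0 0 -0.177;0.61 1 0 0 0 -0.177;0.61 1 0 0 0 -0.177;0.61 1 0 0 0 -0.177;0.61 1 0 0 0 -0.177",
  grip=0,
)

```text
time_s: 2.1
tcp_pos: [0.5986, 0.0211, 0.2221]
ee_rot: [[-0.989, 0.151, -0.001], [0.151, 0.989, -0.0], [0.001, -0.0, -1.0]]
wrist_force: [-0.6, 0.0, 0.9]
gripper_width: 0.004
gripper_force: 0.0
```

Emit:
play_rows(
  commands="0 0 -1 0 0 0;0 0 -1 0 0 0;0 0 -0.5 0 0 0;0 0 -0.33 0 0 0;0 0 -0.33 0 0 0;0 0 0 0 0 0",
)

```text
time_s: 2.7
tcp_pos: [0.5981, 0.0197, 0.1269]
ee_rot: [[-0.989, 0.15, -0.001], [0.15, 0.989, -0.0], [0.001, -0.0, -1.0]]
wrist_force: [0.1, -0.2, -0.3]
gripper_width: 0.007
gripper_force: 0.0
```

Emit:
play_rows(
  commands="-0.14 0 -0.27 0 0 0;-0.12 0 -0.27 0 0 0;-0.1 0 -0.27 0 0 0;-0.08 0 -0.27 0 0 0;-0.06 0 -0.27 0 0 0;-0.04 0 -0.27 0 0 0;0 0 0 0 0 0",
)

```text
time_s: 3.4
tcp_pos: [0.5804, 0.0194, 0.0773]
ee_rot: [[-0.989, 0.15, -0.004], [0.15, 0.989, -0.001], [0.004, -0.002, -1.0]]
wrist_force: [-0.8, 0.4, -0.7]
gripper_width: 0.005
gripper_force: 0.0
```

Emit:
play_rows(
  commands="-0.02 0 -0.13 0 0 0;0 0 -0.13 0 0 0;0 0 0 0 0 0",
)

```text
time_s: 3.7
tcp_pos: [0.5812, 0.0197, 0.0714]
ee_rot: [[-0.989, 0.15, -0.001], [0.15, 0.989, -0.0], [0.001, -0.0, -1.0]]
wrist_force: [-1.6, -0.9, 3.9]
gripper_width: 0.009
gripper_force: 2.0
```

Emit:
play_rows(
  commands="0 0 -0.1 0 0 0;0 0 0 0 0 0",
)

```text
time_s: 3.9
tcp_pos: [0.5813, 0.0197, 0.0713]
ee_rot: [[-0.989, 0.149, -0.0], [0.149, 0.989, -0.001], [-0.0, -0.001, -1.0]]
wrist_force: [-6.7, 0.6, 16.3]
gripper_width: 0.005
gripper_force: 8.6
```

Emit:
play_rows(
  commands="0 0 0.5 0 0 0;0 0.3 1 0 0 0;-0.6 0.8 1 0 0 0;-1 1 1 0 0 0;-1 1 1 0 0 0;-1 1 0.5 0 0 0;-1 1 0 0 0 0;-1 1 0 0 0 0;-0.5 0.5 0 0 0 0;0 0 0 0 0 0",
)

```text
time_s: 4.9
tcp_pos: [0.3993, 0.2168, 0.2162]
ee_rot: [[-0.989, 0.146, 0.0], [0.146, 0.989, 0.001], [-0.0, 0.001, -1.0]]
wrist_force: [-0.1, 0.1, -0.1]
gripper_width: 0.005
gripper_force: 0.0
```

```bash
python3 - <<'E'
from h import *
np.set_printoptions(precision=4,suppress=True)
D={}
for n in('scene','top'):
    im,W,c=cap(n); np.savez(n+'2',im=im,W=W); D[n]=(im,W,c)
im,W,c=D['top']
L=W[125:160,245:305].reshape(-1,3);print('lid z',np.nanmedian(L[:,2]),'mat z',np.nanmedian(W[190:200,320:340,2]))
print(cv2.cvtColor(im,cv2.COLOR_BGR2GRAY)[166:188,262:284])
def crop(k,a0,b0,w,h,F): return cv2.resize(D[k][0][b0:b0+h,a0:a0+w],None,fx=F,fy=F,interpolation=cv2.INTER_CUBIC)
A=np.hstack([crop('scene',258,208,28,40,14)[:560],crop('top',343,198,28,40,14)[:560]])
cv2.imwrite('pics/p2.png',A)
B=np.vstack([crop('top',225,105,100,85,7)]);cv2.imwrite('pics/b2.png',B)
E
```

```text
lid z 0.06989224114641206 mat z 0.005718465562550934
[[214 216 216 215 216 217 217 217 217 217 217 215 213 212 212 213 214 214
  213 213 215 216]
 [214 216 216 215 216 217 217 216 216 216 216 213 212 211 212 214 215 215
  213 214 215 216]
 [214 215 216 217 216 217 216 215 214 214 214 213 212 211 213 214 216 217
  215 214 215 216]
 [214 215 216 216 216 216 215 214 213 213 214 214 213 212 213 215 217 217
  215 216 216 217]
 [214 215 215 216 215 215 215 215 214 215 214 214 214 214 214 214 217 217
  216 216 216 217]
 [221 218 218 216 215 216 217 215 215 214 214 215 216 216 214 214 216 215
  214 214 215 216]
 [212 205 202 197 193 194 202 208 207 213 219 218 220 221 216 214 214 214
  212 213 214 215]
 [ 94  88  87  96  91  97 171 195 184 210 223 220 216 213 211 203 206 205
  203 215 222 218]
 [ 95  94  95  93  91 122 220 232 218 225 210 212 204 181 190 178 178 165
  156 197 214 206]
 [115 112 102  91  86 163 236 246 246 246 242 238 238 238 230 224 176 110
   95  95  88 104]
 [151 151 119  97  97 194 240 245 246 244 240 240 245 246 246 247 206 122
  105 102 101  99]
 [151 151 120  96  96 19
[... 299 characters left out ...]
4 146 222 243 245 236 188 153
  152 153 153 153]
 [172 173 172 173 165 231 245 245 245 241 233 231 241 245 245 238 192 152
  152 152 153 153]
 [172 172 172 173 173 224 237 237 238 239 242 243 242 244 246 237 193 159
  159 158 158 160]
 [172 172 173 173 159 167 170 167 184 192 213 217 214 229 236 217 183 174
  174 174 174 174]
 [173 172 172 172 160 151 151 151 156 158 158 155 153 147 156 170 174 173
  174 174 174 175]
 [172 173 172 172 159 151 151 152 167 174 174 160 152 152 166 174 175 174
  175 175 175 175]
 [173 173 173 170 158 151 152 152 162 168 168 158 152 152 167 174 174 175
  176 175 175 175]
 [173 173 173 160 152 152 152 152 152 152 153 153 152 152 167 175 175 175
  175 175 175 175]]
```

View pics/p2.png

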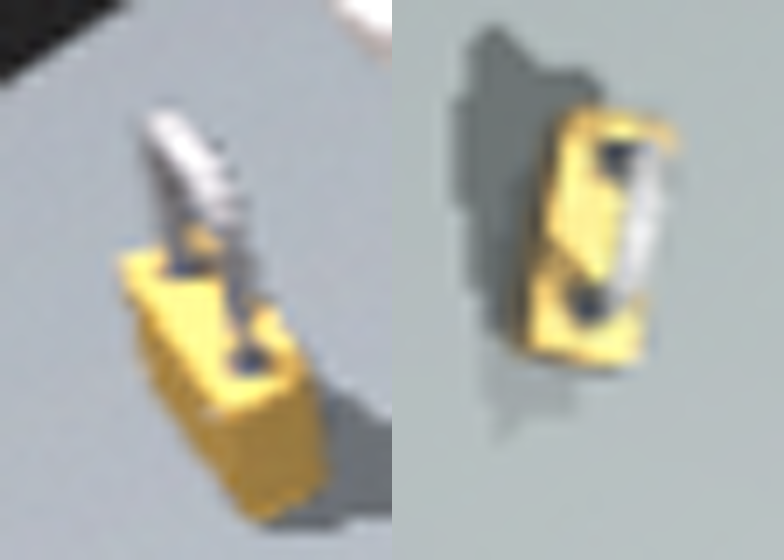

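View pics/b2.png

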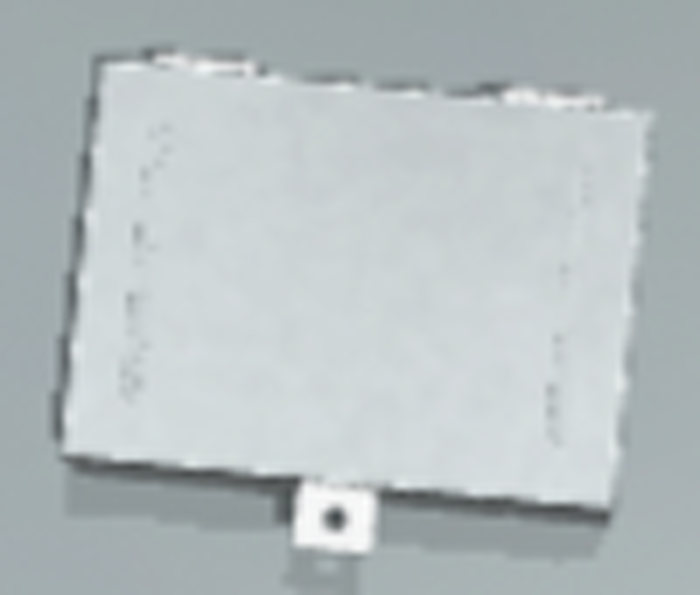

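The lid is shut, with the tab hole at about (272.7,178.5) in the top view. Both legs and holes now show clearly in the scene crop, so I'll sample along each leg numerically for the gap.

```bash
python3 - <<'E'
from h import *
from scipy.ndimage import map_coordinates as mc
np.set_printoptions(precision=4,suppress=True,linewidth=180)
T=np.load('top2.npz');S=np.load('scene2.npz');ct,cs=ci('top'),ci('scene'); Z=.0065
f=8;im=T['im'];u0,v0=345,200
def rect(im,c,u0,v0,w,h,satmin,zz):
    b=cv2.resize(im[v0:v0+h,u0:u0+w],None,fx=f,fy=f,interpolation=cv2.INTER_CUBIC)
    hh=cv2.cvtColor(b,cv2.COLOR_BGR2HSV);m=((hh[...,0]>12)&(hh[...,0]<34)&(hh[...,1]>satmin)&(hh[...,2]>150)).astype(np.uint8)
    m=cv2.morphologyEx(m,cv2.MORPH_CLOSE,np.ones((41,41)));n,l,st,_=cv2.connectedComponentsWithStats(m);k=1+st[1:,4].argmax()
    box=cv2.boxPoints(cv2.minAreaRect(cv2.findContours((l==k).astype(np.uint8),0,2)[0][0]))
    return np.array([ray(c,p,zz) for p in (box+.5)/f-.5+[u0,v0]])
c3=rect(im,ct,u0,v0,24,30,70,Z+.046)
e=[c3[1]-c3[0],c3[2]-c3[1]];print('top face',c3.mean(0),[np.linalg.norm(x) for x in e]);L=max(e,key=np.linalg.norm);th=np.arctan2(L[1],L[0]);th=(th+np.pi/2)%np.pi-np.pi/2
print('yaw',np.degrees(th))
p=np.r_[c3.mean(0)[:2],Z]
for nm,A,c in(('scene',S,cs),('top',T,ct)):
  hole=proj(c,[[p[0]+s*.015*np.cos(th),p[1]+s*.015*np.sin(th),Z+.046] for s in(1,-1)]);print(nm,'holes',hole)
  hs=cv2.cvtColor(A['im'],cv2.COLOR_BGR2HSV)
  a=hole.mean(0).astype(int)
  x0,x1,y0,y1=a[0]-8,a[0]+9,a[1]-14,a[1]+8
  print('sat rows',y0,'cols',x0);print(hs[y0:y1,x0:x1,1]);print('val');print(hs[y0:y1,x0:x1,2])
# tab hole both cameras
print('hole top',ray(ct,(272.6,178.45),Z+.0545))
g=cv2.cvtColor(S['im'],cv2.COLOR_BGR2GRAY);q=proj(cs,[ray(ct,(272.6,178.45),Z+.0545)])[0];print('expect in scene',q);a=q.astype(int);print(a-6);print(g[a[1]-6:a[1]+8,a[0]-6:a[0]+8])
# lid edges
W=T['W'];m=(abs(W[...,2]-.0699)<.005)&(W[...,0]>.5)&(W[...,0]<.76)&(abs(W[...,1])<.16)
m=cv2.morphologyEx(m.astype(np.uint8),cv2.MORPH_OPEN,np.ones((9,9)));bx=cv2.boxPoints(cv2.minAreaRect(np.argwhere(m)[:,::-1].astype(np.float32)));print(np.array([ray(ct,x,Z+.064) for x in bx]))
E
```

```text
top face [ 0.4504 -0.2202  0.0525] [np.float64(0.05149884102325698), np.float64(0.022816155022667466)]
yaw -8.303546830159663
scene holes [[274.2562 232.4742]
 [269.3255 225.906 ]]
sat rows 215 cols 263
[[ 20  21  21  21  21  22  19  22  20  22  20  21  21  22  21  22  21]
 [ 21  22  23  23  21  10   4   4  16  21  22  22  22  23  23  21  20]
 [ 21  22  22  23  21   9   4   3   7  17  22  23  24  20  19  19  21]
 [ 23  21  21  24  20  10   9   2   1   8  20  19  20  20  20  21  20]
 [ 22  23  21  22  20  11   9   9   1   2   8  20  21  19  20  19  21]
 [ 21  21  21  20  19  14   6   8   7   4   8  18  18  20  21  20  22]
 [ 21  21  20  21  20  16   8   8   9   5   5   9  18  20  21  21  21]
 [ 21  20  20  20  21  17   9   7  14   7   8   9  20  22  22  21  22]
 [ 19  21  20  20  20  17   9   9   9   8   8   8  17  21  22  21  21]
 [ 18  20  19  21  21  18  10   6  76  74   7  11  14  22  22  21  20]
 [ 19  19  21  22  21   9  44   6  70 111  76   4  14  24  20  22  21]
 [ 21  21  21  33  87  99 105  10  11  51  43   9   8  18  20  20  21]
 [ 21  21  22  37 118 114  96  12  10  75  75
[... 5739 characters left out ...]
188 186 186]
 [186 187 186 186 186 205 236 246 247 247 244 229 201 188]
 [186 186 185 186 204 236 247 245 243 247 249 248 238 200]
 [185 185 205 236 246 247 236 186 178 216 246 249 249 240]
 [188 182 204 240 248 247 236 188 184 199 235 247 236 226]
 [186 186 171 176 231 248 245 232 227 228 236 237 226 224]
 [186 187 185 166 174 234 249 248 246 235 227 227 226 226]
 [188 187 189 184 174 187 217 227 236 226 225 224 224 225]
 [186 186 187 185 179 176 206 224 224 224 226 224 224 224]
 [188 188 188 176 203 232 223 224 224 224 227 227 226 224]
 [188 181 180 207 223 226 224 225 226 226 226 227 226 226]]
[[0.6981 0.0362 0.0705]
 [0.6987 0.0056 0.0705]
 [0.6761 0.0051 0.0705]
 [0.6755 0.0358 0.0705]]
```

The right-hand (+x) leg shows brass between its end (row 230) and its hole (row 233). The left leg runs unbroken into its hole. So the toe points to +x, about -8° yaw, and the padlock only needs a small turn. Next I'll grasp the bow.

Emit:
play_rows(
  commands="0.116 -0.969 0 0 0 0;0.116 -0.969 0 0 0 0;0.116 -0.969 0 0 0 0;0.116 -0.969 0 0 0 0;0.116 -0.969 0 0 0 0;0.116 -0.969 0 0 0 0;0.116 -0.969 0 0 0 0;0.116 -0.969 0 0 0 0;0.116 -0.969 0 0 0 0;0.116 -0.969 0 0 0 0;0.116 -0.969 0 0 0 0;0.116 -0.969 0 0 0 0;0.116 -0.969 0 0 0 0;0.116 -0.969 0 0 0 0;0.116 -0.969 0 0 0 0;0 0 -0.9 0 0 0;0 0 -0.9 0 0 0;0 0 0 0 0 0",
  grip=45,
)

```text
time_s: 6.8
tcp_pos: [0.4498, -0.2214, 0.1582]
ee_rot: [[-0.988, 0.153, -0.009], [0.153, 0.988, 0.002], [0.009, 0.001, -1.0]]
wrist_force: [-0.5, 0.0, -0.0]
gripper_width: 0.513
gripper_force: 0.0
```

```bash
python3 - <<'E'
from h import *
np.set_printoptions(precision=4,suppress=True)
ct,cs=ci('top'),ci('scene')
b=np.array([[60,457],[612,515],[650,113],[100,60]])/7+[224.5,104.5]
w=np.array([ray(ct,p,.071) for p in b]);print(w)
for i,j in((0,1),(3,2)): d=w[j]-w[i];print(np.degrees(np.arctan2(d[0],-d[1])))
for i,j in((0,3),(1,2)): d=w[j]-w[i];print(np.degrees(np.arctan2(d[1],d[0])))
print('hole top/scene',ray(ct,(272.6,178.45),.0615),ray(cs,(350.8,203.5),.0615))
print('pl toe hole top/scene',ray(ct,(358.5,208.5),.053),ray(cs,(275.5,233.2),.053))
s=r.sense();print(s['tcp_pos'])
E
```

```text
[[ 0.5677  0.1272  0.071 ]
 [ 0.5486 -0.0914  0.071 ]
 [ 0.7104 -0.1042  0.071 ]
 [ 0.7272  0.1154  0.071 ]]
-5.009998279071562
-4.3923056474833055
-4.239513043547403
-4.524957307549156
hole top/scene [0.5466 0.018  0.0615] [0.5497 0.0212 0.0615]
pl toe hole top/scene [ 0.4671 -0.2239  0.053 ] [ 0.4702 -0.2215  0.053 ]
[ 0.4498 -0.2214  0.1582]
```

Emit:
play_rows(
  commands="0.09 0.06 -0.6 0 0 0;0 0 -0.6 0 0 0;0 0 -0.5 0 0 0;0 0 -0.28 0 0 0;0 0 0 0 0 0",
)

```text
time_s: 7.3
tcp_pos: [0.4555, -0.2191, 0.1024]
ee_rot: [[-0.989, 0.15, -0.001], [0.15, 0.989, -0.0], [0.001, -0.0, -1.0]]
wrist_force: [-0.1, 0.1, 0.4]
gripper_width: 0.518
gripper_force: 0.0
```

Emit:
play_rows(
  commands="0 0 0 0 0 0;0 0 0 0 0 0;0 0 0 0 0 0;0 0 0 0 0 0;0 0 0 0 0 0;0 0 0 0 0 0",
  grip=3,
)

```text
time_s: 7.9
tcp_pos: [0.4558, -0.2188, 0.1029]
ee_rot: [[-0.989, 0.15, 0.0], [0.15, 0.989, -0.0], [-0.0, -0.0, -1.0]]
wrist_force: [0.7, -0.2, 0.7]
gripper_width: 0.082
gripper_force: 30.1
```

Emit:
play_rows(
  commands="0 0 0.5 0 0 0;0 0 0.6 0 0 0;0.148 0.9 0 0 0 0.049;0.148 0.9 0 0 0 0.049;0.148 0.9 0 0 0 0.049;0.148 0.9 0 0 0 0.049;0.148 0.9 0 0 0 0.049;0.148 0.9 0 0 0 0.049;0.148 0.9 0 0 0 0.049;0.148 0.9 0 0 0 0.049;0.148 0.9 0 0 0 0.049;0 0 -0.4 0 0 0;0 0 -0.3 0 0 0;0 0 -0.2 0 0 0;0 0 0 0 0 0;0 0 0 0 0 0",
)

```text
time_s: 9.5
tcp_pos: [0.4956, 0.0237, 0.1086]
ee_rot: [[-0.996, 0.085, -0.0], [0.085, 0.996, -0.0], [0.0, -0.0, -1.0]]
wrist_force: [-0.4, -0.1, -2.2]
gripper_width: 0.082
gripper_force: 30.0
```

```bash
python3 - <<'E'
from h import *
im,W,c=cap('scene');np.savez('scene3',im=im)
a=cv2.resize(im[150:250,270:400],None,fx=6,fy=6,interpolation=cv2.INTER_CUBIC);cv2.imwrite('pics/s3.png',a)
s=r.sense();print(s['tcp_pos'],s['wrist_force'])
E
```

```text
[0.49581712 0.02387986 0.10890067] [-0.44538618  0.12453866 -2.91696644]
```

View pics/s3.png

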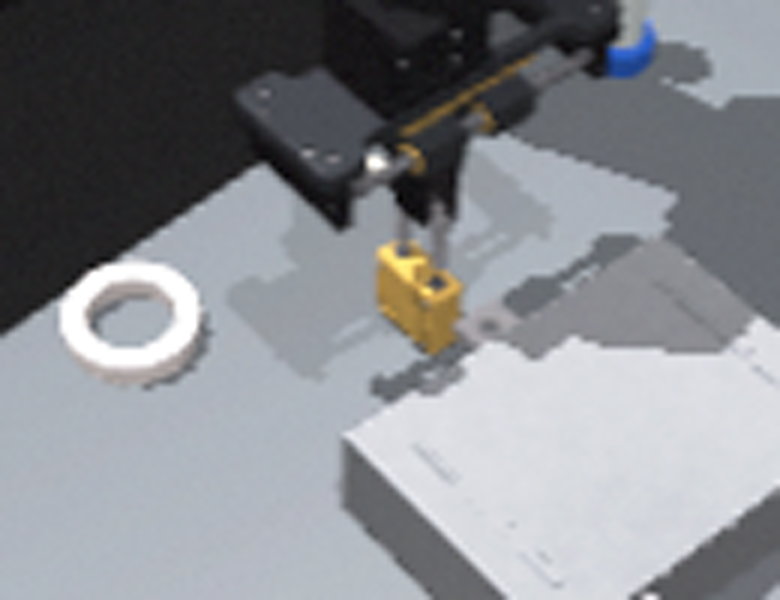

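The padlock hangs from the bow. The toe gap shows above the near hole at about (437,282), which confirms the toe is on the +x side. Now I'll get the toe-to-hole offset from this same picture.

```bash
python3 - <<'E'
from h import *
np.set_printoptions(precision=4,suppress=True)
cs=ci('scene');im=np.load('scene3.npz')['im'];g=cv2.cvtColor(im,cv2.COLOR_BGR2GRAY)
print('r193 c337');print(g[188:212,334:358])
a=ray(cs,(342.4,196.5),.0595);b=ray(cs,(350.8,203.6),.0615);print(a,b,b-a)
u=np.array([.9969,-.0785]);d=(b-a)[:2];print('along',d@u,'left',d@[.0785,.9969])
E
```

```text
r193 c337
[[156 148 126 112 131 154 150 138 112 109 120 152 177 177 176 177 171 159
  158 159 158 157 158 158]
 [156 149 125 111 131 156 156 145 117 111 143 175 178 171 158 159 159 157
  164 178 168 158 158 168]
 [167 174 142 120 155 173 156 145 119 111 134 167 170 157 157 157 166 177
  170 161 160 157 165 178]
 [222 187 118 103 119 143 147 146 124 116 134 158 159 157 158 165 175 173
  160 160 159 167 179 181]
 [227 211 129  97 123 142 141 132 116 119 136 157 159 165 179 172 160 159
  160 168 179 178 181 179]
 [199 225 224 224 224 224 203 135 121 120 135 158 159 159 161 160 159 165
  177 179 180 180 180 181]
 [145 196 227 228 214 161 151 140 128 122 141 159 158 161 158 159 165 178
  181 181 180 179 181 179]
 [135 144 195 227 209 141 143 141 128 140 167 154 160 159 159 158 168 180
  179 179 181 180 180 180]
 [136 134 142 192 205 143 146 131  75 102 153 167 151 160 159 166 178 180
  181 180 182 180 180 160]
 [135 134 134 141 154 169 159 114  79  81 131 177 167 153 167 179 178 180
  181 181 180 181 159 115]
 [133 135 135 132 127 137 209 222 139 146 176 173 152 152 178 180 181 179
  181 
[... 759 characters left out ...]
14 122 120 118 115 110 121 154 168 167 162
  151 142 141 140 140 140]
 [180 181 182 181 154 100 107 112 120 120 106  91 108 110 125 146 193 226
  214 214 189 136 139 139]
 [181 183 182 181 179 148  92 112 122 105 110 107 110 102 124 183 217 220
  221 221 218 214 189 137]
 [183 182 181 179 184 178 166 135  99 109 108 109 109 177 226 218 220 219
  221 222 223 221 217 188]
 [182 182 181 182 161 120 119 111 106 109 102 100 163 218 222 221 221 221
  222 223 222 223 221 217]
 [180 181 182 163 116 107 110 109 130 137 121 142 140 184 221 222 223 223
  222 220 221 220 222 222]]
[0.5094 0.0239 0.0595] [0.55   0.0209 0.0615] [ 0.0405 -0.003   0.002 ]
along 0.04063220748455941 left 0.0001977708505680569
```

Emit:
play_rows(
  commands="0 0 -0.14 0 0 0;0 0 0 0 0 0;0 0 0 0 0 0",
)

```text
time_s: 9.85
tcp_pos: [0.4956, 0.0242, 0.1045]
ee_rot: [[-0.996, 0.084, -0.0], [0.084, 0.996, -0.0], [0.0, -0.0, -1.0]]
wrist_force: [-0.0, -1.1, -2.4]
gripper_width: 0.082
gripper_force: 30.0
```

Emit:
play_rows(
  commands="0.33 -0.026 0 0 0 0;0.33 -0.026 0 0 0 0;0.33 -0.026 0 0 0 0;0.25 -0.02 0 0 0 0;0.1 -0.008 0 0 0 0;0 0 0 0 0 0;0 0 0 0 0 0",
)

```text
time_s: 10.55
tcp_pos: [0.5354, 0.021, 0.1042]
ee_rot: [[-0.996, 0.084, -0.001], [0.084, 0.996, -0.0], [0.001, -0.0, -1.0]]
wrist_force: [-0.7, -0.3, -3.6]
gripper_width: 0.083
gripper_force: 30.0
```

```bash
python3 - <<'E'
from h import *
im,W,c=cap('scene');np.savez('scene4',im=im)
a=cv2.resize(im[175:225,325:385],None,fx=11,fy=11,interpolation=cv2.INTER_CUBIC);cv2.imwrite('pics/s4.png',a)
s=r.sense();print(s['tcp_pos'],s['wrist_force'])
E
```

```text
[0.53534665 0.02097373 0.10432843] [-0.02517203 -0.24854314 -2.65198787]
```

View pics/s4.png

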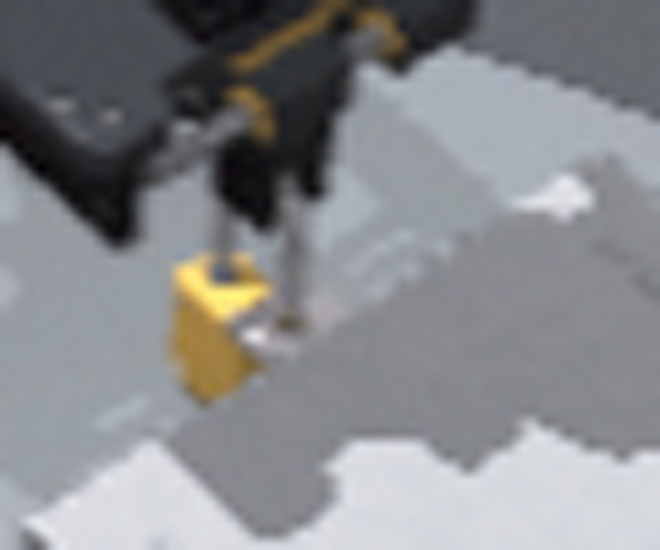

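The toe is over the tab hole at about (290,320), with no side load. I'll set the padlock down and press in small steps.

Emit:
play_rows(
  commands="0 0 -0.06 0 0 0;0 0 -0.04 0 0 0;0 0 0 0 0 0;0 0 0 0 0 0",
)

```text
time_s: 11.0
tcp_pos: [0.5361, 0.0211, 0.1023]
ee_rot: [[-0.997, 0.084, 0.001], [0.084, 0.997, -0.0], [-0.001, 0.0, -1.0]]
wrist_force: [-0.9, -1.1, 3.2]
gripper_width: 0.08
gripper_force: 30.0
```

Emit:
play_rows(
  commands="0 0 -0.07 0 0 0;0 0 0 0 0 0;0 0 0 0 0 0",
)

```text
time_s: 11.3
tcp_pos: [0.5361, 0.0211, 0.0996]
ee_rot: [[-0.996, 0.084, 0.001], [0.084, 0.996, 0.0], [-0.001, 0.0, -1.0]]
wrist_force: [-0.6, 0.3, 3.8]
gripper_width: 0.08
gripper_force: 30.0
```

Emit:
play_rows(
  commands="0 0 -0.07 0 0 0;0 0 0 0 0 0;0 0 0 0 0 0",
)

```text
time_s: 11.6
tcp_pos: [0.536, 0.0211, 0.0973]
ee_rot: [[-0.996, 0.084, 0.0], [0.084, 0.996, -0.0], [-0.0, -0.0, -1.0]]
wrist_force: [-0.6, -1.3, 4.6]
gripper_width: 0.081
gripper_force: 30.0
```

Emit:
play_rows(
  commands="0 0 -0.07 0 0 0;0 0 0 0 0 0;0 0 0 0 0 0",
)

```text
time_s: 11.9
tcp_pos: [0.536, 0.0211, 0.0952]
ee_rot: [[-0.996, 0.084, 0.0], [0.084, 0.996, -0.0], [-0.0, -0.0, -1.0]]
wrist_force: [-0.8, -0.2, 4.0]
gripper_width: 0.079
gripper_force: 30.0
```

Emit:
play_rows(
  commands="0 0 -0.1 0 0 0;0 0 0 0 0 0;0 0 0 0 0 0",
)

```text
time_s: 12.2
tcp_pos: [0.536, 0.0211, 0.0924]
ee_rot: [[-0.996, 0.084, 0.0], [0.084, 0.996, -0.0], [-0.0, -0.0, -1.0]]
wrist_force: [-0.7, -0.2, 4.9]
gripper_width: 0.081
gripper_force: 30.0
```

Emit:
play_rows(
  commands="0 0 -0.1 0 0 0;0 0 0 0 0 0;0 0 0 0 0 0",
)

```text
time_s: 12.5
tcp_pos: [0.536, 0.0211, 0.0895]
ee_rot: [[-0.996, 0.084, 0.0], [0.084, 0.996, -0.0], [-0.0, -0.0, -1.0]]
wrist_force: [-0.6, -0.3, 5.5]
gripper_width: 0.084
gripper_force: 30.0
```

Emit:
play_rows(
  commands="0 0 -0.1 0 0 0;0 0 0 0 0 0;0 0 0 0 0 0",
)

```text
time_s: 12.8
tcp_pos: [0.536, 0.0211, 0.0866]
ee_rot: [[-0.996, 0.084, 0.0], [0.084, 0.996, -0.0], [-0.0, -0.0, -1.0]]
wrist_force: [-0.6, -1.0, 7.3]
gripper_width: 0.081
gripper_force: 30.0
```

Emit:
play_rows(
  commands="0 0 -0.07 0 0 0;0 0 0 0 0 0;0 0 0 0 0 0",
)

```text
time_s: 13.1
tcp_pos: [0.536, 0.021, 0.0846]
ee_rot: [[-0.996, 0.084, 0.0], [0.084, 0.996, -0.0], [-0.0, -0.0, -1.0]]
wrist_force: [-1.5, -1.8, 6.7]
gripper_width: 0.081
gripper_force: 30.0
```

Emit:
play_rows(
  commands="0 0 -0.03 0 0 0;0 0 0 0 0 0;0 0 0 0 0 0",
)

```text
time_s: 13.4
tcp_pos: [0.536, 0.021, 0.0837]
ee_rot: [[-0.996, 0.084, 0.0], [0.084, 0.996, -0.0], [-0.0, -0.0, -1.0]]
wrist_force: [-1.6, -0.9, 7.2]
gripper_width: 0.083
gripper_force: 30.0
```

Emit:
play_rows(
  commands="0 0 -0.03 0 0 0;0 0 0 0 0 0;0 0 0 0 0 0",
)

```text
time_s: 13.7
tcp_pos: [0.536, 0.021, 0.0829]
ee_rot: [[-0.996, 0.084, 0.0], [0.084, 0.996, -0.0], [-0.0, -0.0, -1.0]]
wrist_force: [-1.9, -1.2, 6.1]
gripper_width: 0.081
gripper_force: 30.0
```

Emit:
play_rows(
  commands="0 0 -0.04 0 0 0;0 0 0 0 0 0;0 0 0 0 0 0",
)

```text
time_s: 14.0
tcp_pos: [0.536, 0.021, 0.0817]
ee_rot: [[-0.996, 0.084, 0.0], [0.084, 0.996, -0.0], [-0.0, -0.0, -1.0]]
wrist_force: [-2.3, -1.3, 7.8]
gripper_width: 0.083
gripper_force: 30.0
```

Emit:
play_rows(
  commands="0 0 -0.04 0 0 0;0 0 0 0 0 0;0 0 0 0 0 0",
)

```text
time_s: 14.3
tcp_pos: [0.5361, 0.021, 0.081]
ee_rot: [[-0.997, 0.084, 0.001], [0.084, 0.997, -0.0], [-0.001, -0.0, -1.0]]
wrist_force: [-2.3, -1.2, 9.5]
gripper_width: 0.082
gripper_force: 30.0
```

Emit:
play_rows(
  commands="0 0 -0.03 0 0 0;0 0 0 0 0 0;0 0 0 0 0 0",
)

```text
time_s: 14.6
tcp_pos: [0.5362, 0.0209, 0.0804]
ee_rot: [[-0.997, 0.083, 0.001], [0.083, 0.997, -0.0], [-0.001, -0.0, -1.0]]
wrist_force: [-2.8, -1.6, 11.3]
gripper_width: 0.082
gripper_force: 30.0
```

Emit:
play_rows(
  commands="0 0 -0.03 0 0 0;0 0 0 0 0 0;0 0 0 0 0 0",
)

```text
time_s: 14.9
tcp_pos: [0.5361, 0.0209, 0.0791]
ee_rot: [[-0.997, 0.084, 0.001], [0.084, 0.997, -0.0], [-0.001, -0.0, -1.0]]
wrist_force: [-2.1, -1.6, 8.5]
gripper_width: 0.081
gripper_force: 30.0
```

Emit:
play_rows(
  commands="0 0 -0.02 0 0 0;0 0 0 0 0 0;0 0 0 0 0 0",
)

```text
time_s: 15.2
tcp_pos: [0.5361, 0.0209, 0.0787]
ee_rot: [[-0.997, 0.083, 0.001], [0.083, 0.997, -0.0], [-0.001, -0.0, -1.0]]
wrist_force: [-2.1, -0.5, 10.7]
gripper_width: 0.079
gripper_force: 30.0
```

Emit:
play_rows(
  commands="0 0 -0.02 0 0 0;0 0 0 0 0 0;0 0 0 0 0 0",
)

```text
time_s: 15.5
tcp_pos: [0.5362, 0.0209, 0.0783]
ee_rot: [[-0.997, 0.083, 0.001], [0.083, 0.997, -0.0], [-0.001, -0.0, -1.0]]
wrist_force: [-3.3, -0.8, 11.5]
gripper_width: 0.083
gripper_force: 30.0
```

Emit:
play_rows(
  commands="0 0 -0.02 0 0 0;0 0 0 0 0 0;0 0 0 0 0 0",
)

```text
time_s: 15.8
tcp_pos: [0.5362, 0.0209, 0.0777]
ee_rot: [[-0.997, 0.083, 0.001], [0.083, 0.997, -0.0], [-0.001, -0.0, -1.0]]
wrist_force: [-2.9, -0.7, 12.3]
gripper_width: 0.083
gripper_force: 30.0
```

Emit:
play_rows(
  commands="0 0 -0.02 0 0 0;0 0 0 0 0 0;0 0 0 0 0 0",
)

```text
time_s: 16.1
tcp_pos: [0.5362, 0.021, 0.0765]
ee_rot: [[-0.997, 0.084, 0.001], [0.084, 0.997, -0.0], [-0.001, -0.0, -1.0]]
wrist_force: [-1.7, -1.0, 7.5]
gripper_width: 0.081
gripper_force: 30.0
```

Emit:
play_rows(
  commands="0 0 -0.02 0 0 0;0 0 0 0 0 0;0 0 0 0 0 0",
)

```text
time_s: 16.4
tcp_pos: [0.5362, 0.021, 0.0761]
ee_rot: [[-0.997, 0.083, 0.001], [0.083, 0.997, -0.0], [-0.001, -0.0, -1.0]]
wrist_force: [-1.4, -1.3, 9.3]
gripper_width: 0.079
gripper_force: 30.0
```

The push dropped from 12.3 N to 7.5 N with a 1.2 mm jump, so that looks like the click. I'll ease up a little to see whether the shackle holds.

Emit:
play_rows(
  commands="0 0 0.05 0 0 0;0 0 0 0 0 0;0 0 0 0 0 0",
)

```text
time_s: 16.7
tcp_pos: [0.5361, 0.0211, 0.0769]
ee_rot: [[-0.996, 0.084, 0.0], [0.084, 0.996, -0.0], [-0.0, -0.0, -1.0]]
wrist_force: [-0.1, -0.9, 5.6]
gripper_width: 0.084
gripper_force: 30.0
```

Emit:
play_rows(
  commands="0 0 0.04 0 0 0;0 0 0 0 0 0;0 0 0 0 0 0",
)

```text
time_s: 17.0
tcp_pos: [0.5358, 0.0212, 0.0773]
ee_rot: [[-0.996, 0.084, -0.0], [0.084, 0.996, 0.0], [0.0, 0.0, -1.0]]
wrist_force: [1.5, -0.6, 0.4]
gripper_width: 0.083
gripper_force: 30.0
```

The force is about zero with the shackle still 25 mm down, so it's locked. I'll release and rise.

Emit:
play_rows(
  commands="0 0 0 0 0 0;0 0 0 0 0 0;0 0 0 0 0 0;0 0 0 0 0 0",
  grip=35,
)

```text
time_s: 17.4
tcp_pos: [0.5356, 0.0212, 0.0776]
ee_rot: [[-0.996, 0.084, -0.0], [0.084, 0.996, 0.0], [0.0, -0.0, -1.0]]
wrist_force: [-0.5, 0.5, 0.2]
gripper_width: 0.349
gripper_force: 0.0
```

Emit:
play_rows(
  commands="0 0 0.4 0 0 0;0 0 0.8 0 0 0;0 0 1 0 0 0;0 0 1 0 0 0;-0.8 0.5 1 0 0 0;-1 1 0 0 0 0;-1 1 0 0 0 0;-1 1 0 0 0 0;-0.5 1 0 0 0 0;0 0 0 0 0 0;0 0 0 0 0 0",
)

```text
time_s: 18.5
tcp_pos: [0.4067, 0.1566, 0.2047]
ee_rot: [[-0.997, 0.082, 0.001], [0.082, 0.997, 0.001], [-0.001, 0.001, -1.0]]
wrist_force: [0.0, 0.3, 0.2]
gripper_width: 0.403
gripper_force: 0.0
```

```bash
python3 - <<'E'
from h import *
im,W,c=cap('scene')
a=cv2.resize(im[150:250,270:400],None,fx=6,fy=6,interpolation=cv2.INTER_CUBIC);cv2.imwrite('pics/s5.png',a)
s=r.sense();print(s['tcp_pos'],s['wrist_force'])
E
```

```text
[0.40694931 0.15609122 0.20443938] [ 0.00580844  0.76404905 -0.79199308]
```

View pics/s5.png

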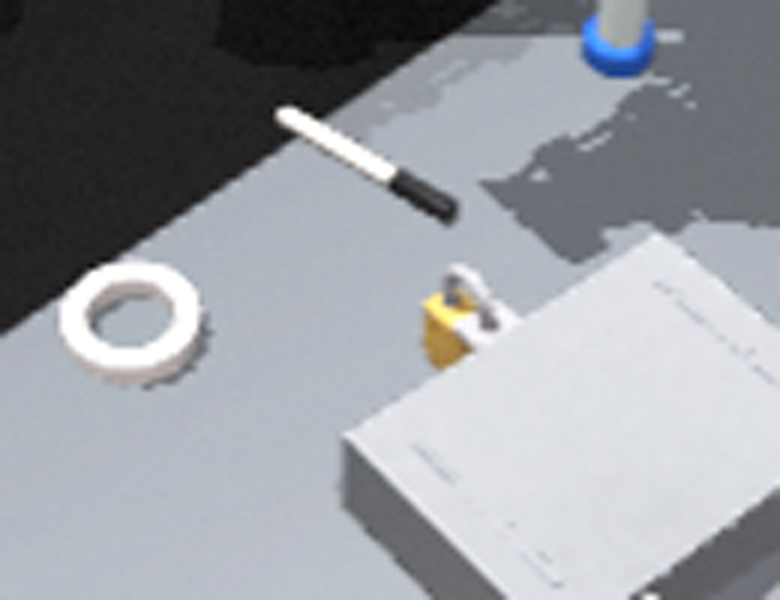

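The padlock stands at about (460,320) with its shackle down through the tabs. The lid is shut and the marker, tape and tube haven't moved, so I'm handing in.

```bash
python3 -c "
from station import r
print(r.finish_job())"
```

```text
the job is handed in; nothing more can be done
None
```

The lid is shut and the small brass padlock is locked through both tabs: the push peaked at about 12 N, dropped at the click, and the shackle stayed down after release; the job is handed in at about 19 s.

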